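Start and seat a clamp screw in a deep well

TASK

Swing the orange dust cover on the power module fully clear of the well, then take the blue-headed clamp screw from the rack, lower it (do not drop it) down the well, turn it anticlockwise by feel until it falls into its thread start, and then clockwise until its flange is fully home on the module. Do not force the screw, let go of it at the end, leave the cover open and leave everything else where it is.

Things in the scene. Friction and masses are not known exactly. Their poses are not given: they have to be found in the camera images.
- module: Fixed aluminium power module, 200 (x) by 204 (y) by 100 mm high; origin at the centre of its underside, z up; yaw varies. On its flat top: the well, the dust cover, three black connectors (diameter 24, 22 mm tall) along the +x edge and, at (-45, -60) mm, a twin screw already home, its blue bar head reaching 130 mm above the table.
- well (a point): Centre of the mouth of the well on the module's top (module frame -30, 35, 100 mm). Round vertical hole, diameter 29 mm, chamfered mouth. A brass thread insert fills its bottom from 72.5 mm below the mouth; it is the same in every start but for its heading, which is not told and must be felt.
- thread (a point): Centre of the insert's flat teeth on the well's axis, 27.5 mm above the module's underside. Three entry slots 120 degrees apart, 8 mm wide, between the teeth. Unstarted lugs stand on the teeth; a 5.5 mm fence at each tooth's clockwise end blocks clockwise turning there. Turned anticlockwise (from above), by 100 degrees at most, the lugs fall 9.5 mm into the slots and stop at a wall.
- thread_end (a point): Where the screw's foot is when home: on the well's axis, 10.5 mm above the module's underside. From the slots, clockwise turning (45 to 70 degrees) takes the lugs down a stepped helix of 7.5 mm under the teeth (last step 4 mm) until the flange lies on the module's top; a wall stops them about 15 degrees further; over 80 N on the screw there or elsewhere is forcing it.
- cover (a joint): Orange swivel dust cover over the well, 4 mm thick: a disc of diameter 48 mm on an arm, turning on a vertical pivot. 0 = disc centred over the well; it grows anticlockwise seen from above (the disc moves to the module's -y side); range -0.4 to 2.0 rad. It starts between -0.25 and 0.3 and stays where it is left (about 1 N at the peg moves it). Clear of the well and the screw's flange: above 1.25.
- cover_peg (a point): Top centre of the black peg that stands on the middle of the cover's disc, to push it by: diameter 12, 22 mm tall, top 127 mm above the table, 45 mm from the pivot.
- cover_pivot (a point): Top of the cover's steel pivot, diameter 18 mm, 109 mm above the table, at (15, 35) mm in the module frame.
- rack: Fixed grey rack, 64 (x) by 230 (y) by 100 mm high, origin at the centre of its underside; three holes at y = -70, 0, 70 mm; a long screw hangs by its flange in each. Which hangs where varies.
- screw: Clamp screw, steel, 0.10 to 0.20 kg, total height 119.5 mm. Origin at the centre of its foot, z up its axis. Three brass lugs at the foot, 4 mm wide and high, reach radius 13 mm; stem diameter 13 up to z = 32 mm, widening to 23 from z = 45 mm. Origin above the module's underside: home 10.5 mm, in the slots 18, unstarted on the teeth 27.5, on top of the fences 33.
- screw_head (a point): Middle of the screw's blue bar head, z = 106.5 mm: 44 mm along the screw's own x, 14 across y, 26 high, above a flange of diameter 40 at z = 89.5 to 93.5 mm. With the screw standing in the well and the fingers only loosely astride the bar (open 17 to 18 mm) it turns with them and sinks under its own weight.
- black_pin: Bystander in the rack: the same flange and bar head but black, stem shorter. Leave it there.
- red_pin: Bystander in the rack: the same flange and bar head but red, stem shorter. Leave it there.
- bottle: Bystander: green bottle, diameter 52, 150 mm tall, standing between rack and module; origin at its underside.
- scanner: Bystander: black and grey hand scanner lying nearer the robot, about 170 by 50 by 44 mm, origin at its underside.
- tape: Bystander: yellow ring of tape lying flat, diameter 90, 24 mm high, origin at its underside.
- driver: Bystander: screwdriver lying beyond the module and rack.
- tray: Bystander: shallow blue tray, 100 by 140 by 25 mm, behind the rack, origin at its underside.
- board: Bystander: green circuit board, 60 by 90 by 9 mm, origin at its underside.

How it is judged:
On the way, in this order (a step that is already met when the one before it is completed fails the run):
1. the dust cover is swung clear of the well (value of joint cover above 1.25 rad), for 0.1 s.
2. the screw's foot is down inside the well (z of screw in the frame of module below 0.06 m and horizontal distance between screw and well below 0.006 m).
3. the lugs have dropped into the thread start, the screw upright (z of screw in the frame of module below 0.0195 m and horizontal distance between screw and well below 0.004 m and angle between screw's own z axis and vertical below 0.1 rad), for 0.05 s.
At the end, for the whole second after the job is handed in: The blue-headed screw is home in the well: its foot within 1.5 mm of its lowest place, within 4 mm of the well's axis and upright within 2.3 degrees, at rest and released, and the cover stands open beyond 1.25 rad (z of screw in the frame of module below 0.012 m and horizontal distance between screw and well below 0.004 m and angle between screw's own z axis and vertical below 0.04 rad and value of joint cover above 1.25 rad and linear speed of screw below 0.01 m/s and contact force between screw and the arm below 0.1 N and contact force between screw and the fingers below 0.1 N); the robot touches nothing.
It fails at once if the screw is dropped down the well (horizontal distance between screw and well below 0.012 m and z of screw in the frame of module below 0.09 m and linear speed of screw above 0.8 m/s).
It fails at once if the screw is forced against the module (over 80 N) (contact force between screw and module above 80 N).
It fails at once if a bystander is moved by more than 30 mm (distance of any of black_pin, red_pin, bottle, scanner, tape, driver, tray, board from where it was at the start of the episode above 0.03 m).
It also fails if it takes over 72 s, if anything falls off the work surface, if the arm or the gripper's body presses on something with over 40 N, if the wrist force passes 120 N, or if a joint passes its speed limit or range.

ROBOT

A 6-joint arm with a two-finger parallel gripper is mounted at the origin on the work surface. World frame = base frame: x ahead of the robot, y to its left, z up, the work surface at z = 0. Lengths are in m, angles in rad, forces in N, time in s.
With the tool pointing down it reaches from about 0.275 to 0.725 m from the base axis. Payload 5.6 kg.
Tool frame: the origin (TCP) lies at the very end of the fingers, on their centre line; the grasp point (between the pads) lies 19 mm behind it (r.hold_point_z is the distance from the TCP to the grasp point, in m); z points along the fingers, y is the line along which they close (so a half turn about z gives the same grasp; the last joint's range is limited). The gripper opens to 85 mm and grips with 20 to 120 N. Pads are 22 mm wide; open, the fingers measure 114 mm over their backs; the gripper's body (76 mm by 85 mm) begins 54 mm behind the grasp point. The pads swing forward as they close: fully open they stand 13 mm farther back than shut.
Start: joints at [-0.827, 0.255, 0.108, 0, -1.424, -0.285], TCP at [0.244, -0.493, 0.231] pointing down, gripper open.
Joint ranges: [-2.95, 2.95], [-1.21, 1.97], [-1.09, 1.5], [-2.87, 1.71], [-2.94, -0.07], [-3.05, 3.05]. Speed limits (rad/s): [2.57, 2.57, 3.14, 3.14, 3.14, 3.14].

INTERFACE

Orientations are given as a 3x3 rotation matrix whose columns are the frame's x, y, z axes.
In Python, from cell import r gives the robot as it stands.
- The arm moves only by the shell command python3 nudge.py 'ROWS'. ROWS is rows parted by semicolons, their numbers by spaces, 1 to 8 of them, each of 5 numbers: the opening from 0.0 (shut) to 1.0 (fully open), then dx, dy, dz in m, then a turn about the tool's z in rad; each row is the pose to reach, as a shift and turn from the pose commanded when the command began, along the tool's axes at that moment; what a row does not reach only later rows make up. A row lasts 1/8 s, in which the tool goes at most 0.0625 m and 0.188 rad, less where a joint would pass 70% of its speed; a pose out of reach is approached as far as the arm can. The fingers move at their own pace and stop on an object; the grip force is fixed at half the most. Time passes only in rows, so rows that do not move let the fingers close. It prints the time, the measured TCP pose, the force, the opening and the grip force at its end.
- r.read_state(): the state, without advancing time (a new reading comes with each control period).
- r.capture(name): name is "scene" or "top" or "wrist"; returns the picture (420x560x3 uint8, red, green, blue); there is no depth.
- r.calibration(name): a dict with "fov_y" (degrees; the focal length in pixels is half the picture's height over the tangent of half this angle, whatever the lens; pixels are square), "cx", "cy" (the principal point, pixels), "xyz" and "rotation" of the camera in the world; the wrist camera has in their place "tool_from_camera" (4x4, takes a point from camera to tool coordinates, whose origin is the TCP and whose axes are the flange's). Camera axes: x right, y up, looking along -z (the intrinsics and any distortion apply to the point x, -y, -z); pixel columns grow to the right and rows downward; lengths in m; the calibration is good to about 2 mm. A picture is of the moment at which its call begins: read the wrist's pose just before it. calibration takes no time and is no camera call.
- r.sign_off(): hands the job in; it is judged then, once.
The state is a dict: "time_s": time; "q": joint angles; "qd": joint speeds; "joint_efforts": joint torques, N m; "tcp_pos": TCP position; "ee_rot": TCP orientation; "contact_force": force on the tool from outside, world axes, zero at the start; "torque": the same for the moment, N m; "width": opening from 0.0 (shut) to 1.0 (fully open); "gripper_force": force on a finger pad.
Only numpy, scipy, OpenCV 4.12 (cv2) and the standard library are available. Lean on these libraries where they do the work, as an engineer would, in place of code of your own. Each camera call takes 0.05 s, during which the arm holds its last target. There are 200 camera calls.

## Working session

There is one attempt and no reset: what is moved stays moved. The work goes in short steps, Python scripts to look and compute and a shell command to move; the robot and the scene stay as the last step left them, time stands still between calls to the robot, and variables do not carry over. Pictures are saved under pics/ and viewed, at most 10 in all, crops included, and the job is handed in when it is done.

```bash
ls; mkdir -p pics
python3 - <<'E'
from cell import r
import cv2
for n in ("scene","top"):
    cv2.imwrite(f"pics/{n}0.png", r.capture(n)[:,:,::-1]); print(n, r.calibration(n))
print(r.calibration("wrist")); s=r.read_state(); print(s["time_s"],s["tcp_pos"],s["ee_rot"],s["contact_force"],s["width"],r.hold_point_z)
E
```

```text
cell.py
nudge.py
pics
scene {'fov_y': 45.851395153004255, 'cx': 286.2708721721616, 'cy': 213.99590064781142, 'xyz': array([ 0.97842118, -0.62225672,  1.0841807 ]), 'rotation': array([[ 0.823502  , -0.44714368,  0.34915181],
       [ 0.56721119,  0.66062924, -0.49177279],
       [-0.0107668 ,  0.60301869,  0.79765439]])}
top {'fov_y': 42.985887426385304, 'cx': 276.8106051705617, 'cy': 211.91361773498568, 'xyz': array([0.35054893, 0.00214112, 1.49030282]), 'rotation': array([[-0.02344158,  0.98992589, -0.13963243],
       [-0.99964049, -0.02139157,  0.01616445],
       [ 0.01301465,  0.13996115,  0.99007146]])}
{'fov_y': 62.03217255435179, 'cx': 278.43477385041666, 'cy': 203.97001576413294, 'tool_from_camera': array([[ 4.78031715e-04,  9.50008829e-01,  3.12222670e-01,
         7.97348548e-02],
       [ 9.99999866e-01, -5.16325035e-04,  3.99768911e-05,
        -2.63453592e-04],
       [ 1.99186781e-04,  3.12222609e-01, -9.50008949e-01,
        -1.44489674e-01],
       [ 0.00000000e+00,  0.00000000e+00,  0.00000000e+00,
         1.00000000e+00]])}
0.1 [ 0.24342783 -0.49270095  0.23048972] [[-8.96604671e-01 -4.42831118e-01 -8.15462454e-04]
 [-4.42831865e-01  8.96603389e-01  1.51750363e-03]
 [ 5.91485704e-05  1.72171360e-03 -9.99998516e-01]] [ 0.11359818 -0.61008409 -0.30647497] 1.0058715062300325 0.0187
```
View pics/top0.png

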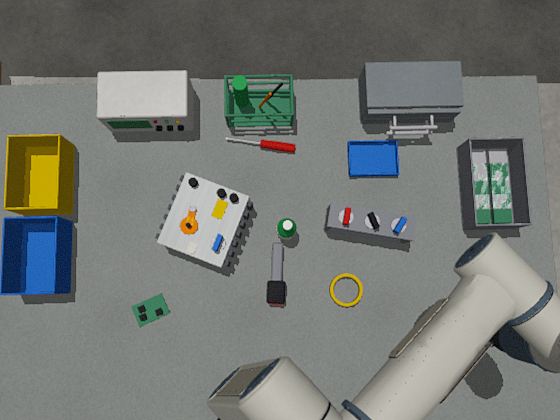

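View pics/scene0.png

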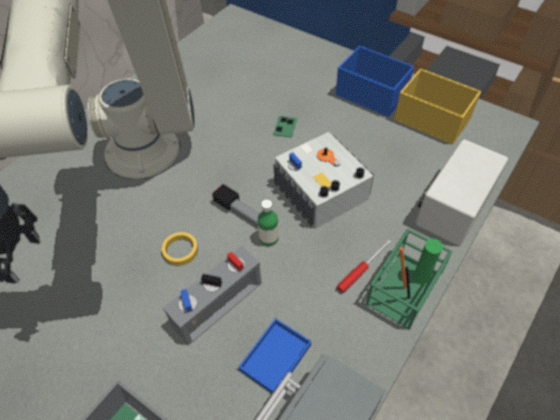

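The top view shows the module at about (205,222), with the orange cover at (188,222), pivot end up near (193,209) and the twin screw at (218,242). The rack runs from (328,220) to (412,232). The blue screw is at (400,225), red at (347,215), black at (373,220), and the bottle at (287,228).

Create h.py:
```python
import numpy as np, cv2
from cell import r
def cam(name, st=None):
    c=r.calibration(name); f=210/np.tan(np.radians(c["fov_y"]/2))
    if name=="wrist":
        T=c["tool_from_camera"]; R=st["ee_rot"]@T[:3,:3]; p=st["tcp_pos"]+st["ee_rot"]@T[:3,3]
    else: R,p=c["rotation"],c["xyz"]
    return f,c["cx"],c["cy"],np.array(R),np.array(p)
def ray(C,u,v):
    f,cx,cy,R,p=C; return p,R@np.array([(u-cx)/f,-(v-cy)/f,-1])
def onz(C,u,v,z):
    p,d=ray(C,u,v); return p+d*(z-p[2])/d[2]
def proj(C,X):
    f,cx,cy,R,p=C; q=R.T@(np.array(X)-p); return np.array([cx+f*q[0]/-q[2],cy-f*q[1]/-q[2]])
def blobs(im,lo,hi,amin=15):
    m=cv2.inRange(cv2.cvtColor(im,cv2.COLOR_RGB2HSV),lo,hi)
    n,_,st,ce=cv2.connectedComponentsWithStats(m)
    return [(ce[i].round(1),st[i][:5]) for i in range(1,n) if st[i][4]>=amin],m
BLUE=((100,120,80),(125,255,255)); OR=((8,150,120),(20,255,255))
```

Run:
```python
from h import *
a=cv2.imread("pics/top0.png")[:,:,::-1].copy(); b=cv2.imread("pics/scene0.png")[:,:,::-1].copy()
for n,im in (("top",a),("scene",b)):
    C=cam(n)
    for nm,cc,z in (("blue",BLUE,.13),("or",OR,.105)):
        for ce,s in blobs(im,*cc)[0]:
            print(n,nm,ce,s,onz(C,*ce,z).round(4))
c1=cv2.resize(a[160:280,145:265],(400,400),interpolation=cv2.INTER_CUBIC)
c2=cv2.resize(a[160:280,310:430],(400,400),interpolation=cv2.INTER_CUBIC)
cv2.imwrite("pics/crop.png",np.hstack([c1,c2])[:,:,::-1])
```

```text
top blue [372.9 157.8] [ 348  140   51   37 1715] [ 0.6801 -0.2751  0.13  ]
top blue [ 36.  253.7] [   0  216   73   79 3245] [0.4487 0.5924 0.13  ]
top blue [400.1 224.4] [393 217  14  16 100] [ 0.5031 -0.3368  0.13  ]
top blue [ 15.9 239. ] [ 11 235  10  11  27] [0.4872 0.6446 0.13  ]
top blue [217.1 242.3] [212 234  11  17  91] [0.4674 0.1341 0.13  ]
top blue [ 66.4 251.9] [ 58 236  14  33 149] [0.4515 0.5159 0.13  ]
top blue [ 13.  257.9] [  6 250  13  19  64] [0.4394 0.6498 0.13  ]
top blue [ 62.  263.3] [ 59 261   7   5  15] [0.4229 0.5261 0.13  ]
top blue [  9.6 271.3] [  4 266  13  10  25] [0.4058 0.6567 0.13  ]
top blue [ 61.3 270.3] [ 57 266   9   9  32] [0.4054 0.5272 0.13  ]
top blue [ 64.9 282.9] [ 56 269  15  25 135] [0.3736 0.5172 0.13  ]
top blue [ 10.7 280. ] [  8 275   6  11  25] [0.384 0.653 0.13 ]
top blue [ 15.7 285.7] [ 13 281   6  10  21] [0.3695 0.6399 0.13  ]
top blue [  6.9 287.7] [  4 285   6   6  15] [0.365  0.6616 0.13  ]
top or [189.3 223.6] [180 210  18  24 240] [0.5201 0.2086 0.105 ]
scene blue [302.2   7.6] [298   6  10   4  16] [0.0918 0.7455 0.13  ]
scene blue [298.6  12.9] [294  10  12   7  25] [0.0999 0.7106 0.13  ]
scene blue [324.4  14.2] [316  10  17  10  32] [0.1787 0.7531 0.13  ]
scene blue [321.8  22.3] [318  19   9   8  22] [0.1976 0.7061 0.13  ]
scene blue [372.4  79. ] [ 336   44   78   72 3544] [0.4862 0.5334 0.13  ]
scene blue [294.9 160.3] [290 153  11  16  93] [0.4793 0.1241 0.13  ]
scene blue [185.6 299.6] [181 290  10  21 124] [ 0.5127 -0.3434  0.13  ]
scene blue [274.4 355. ] [ 239  319   72   74 2776] [ 0.7402 -0.336   0.13  ]
scene or [325.8 155.8] [318 150  17  13 136] [0.5264 0.2043 0.105 ]
scene or [402.1 258.6] [400 248   5  24  42] [0.8445 0.025  0.105 ]
```

View pics/crop.png

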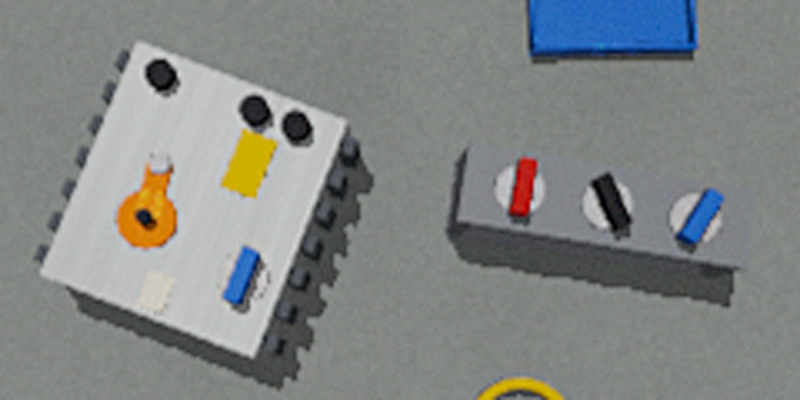

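Run:
```python
from h import *
C=cam("top")
cr=np.array([(137,42),(348,122),(258,357),(42,272)])/3.3333
P=np.array([onz(C,145+u-.35,160+v-.35,.1)[:2] for u,v in cr]); M=np.array([(.1,.102),(.1,-.102),(-.1,-.102),(-.1,.102)])
c=P.mean(0); H=M.T@(P-c); yaw=np.arctan2(H[0,1]-H[1,0],H[0,0]+H[1,1])
R=np.array([[np.cos(yaw),-np.sin(yaw)],[np.sin(yaw),np.cos(yaw)]])
print("module",c,np.degrees(yaw),"resid",(P-c-M@R.T).round(4).tolist())
for n,p in dict(well=(-.03,.035),pivot=(.015,.035),twin=(-.045,-.06)).items(): print(n,c+R@np.array(p))
print("peg seen",onz(C,145+148/3.333,160+216/3.333,.127),"pivot seen",onz(C,145+160/3.333,160+160/3.333,.109))
cr=np.array([(468,147),(747,190),(742,268),(458,222)]);cr[:,0]-=400
Q=np.array([onz(C,310+u/3.333-.35,160+v/3.333-.35,.1)[:2] for u,v in cr]); print("rack",Q.mean(0),Q)
# triangulate heads: ray pairs
D=cam("scene")
for a,b in (((400.1,224.4),(185.6,299.6)),((217.1,242.3),(294.9,160.3))):
    p,d=ray(C,*a); q,e=ray(D,*b); t=np.linalg.lstsq(np.c_[d,-e],q-p,rcond=None)[0]; print("tri",p+d*t[0],q+e*t[1])
s=r.read_state(); print(s["ee_rot"].round(3).tolist())
```

```text
module [0.53263781 0.17196951] -22.14474860930771 resid [[-0.0055, -0.0101], [0.0032, 0.012], [0.0046, 0.0095], [-0.0023, -0.0115]]
well [0.51804394 0.21569615]
pivot [0.5597245 0.1987335]
twin [0.46834039 0.13335809]
peg seen [0.514244   0.20506139 0.127     ] pivot seen [0.56040361 0.19832866 0.109     ]
rack [ 0.51542994 -0.26721012] [[ 0.5653547  -0.16172537]
 [ 0.52618563 -0.38157387]
 [ 0.46443722 -0.37394408]
 [ 0.50574221 -0.15159715]]
tri [ 0.50465334 -0.3403298   0.115833  ] [ 0.50567476 -0.33919745  0.11566537]
tri [0.46886408 0.13578458 0.11288865] [0.47054468 0.13727815 0.11317792]
[[-0.897, -0.443, -0.001], [-0.443, 0.897, 0.002], [0.0, 0.002, -1.0]]
```

The enlarged crop puts the cover's peg at crop (148,216), the pivot at (160,160) and the blue rack head at (700,216), with its bar running from (683,240) to (717,192). I'll look at both sites with the wrist camera, rack first.

```bash
python3 nudge.py '1 -0.303 0.021 0 1.075;1 -0.303 0.021 0 1.075;1 -0.303 0.021 0 1.075;1 -0.303 0.021 0 1.075;1 -0.303 0.021 0 1.075;1 -0.303 0.021 0 1.075;1 -0.303 0.021 0 1.075;1 -0.303 0.021 0 1.075'
python3 - <<'E'
from h import *
s=r.read_state(); im=r.capture("wrist"); cv2.imwrite("pics/w1.png",im[:,:,::-1]); C=cam("wrist",s)
np.savez("w1.npz",tcp=s["tcp_pos"],rot=s["ee_rot"])
print(s["q"],s["qd"],s["ee_rot"].round(3).tolist())
bl,m=blobs(im,*BLUE,amin=150)
for ce,st in bl: print(ce,st,onz(C,*ce,.13))
E
```

```text
time_s: 1.1
tcp_pos: [0.5053, -0.3405, 0.2312]
ee_rot: [[-0.818, 0.576, -0.0], [0.576, 0.818, 0.0], [0.0, -0.0, -1.0]]
contact_force: [-0.9, -0.7, -0.4]
width: 0.999
gripper_force: 0.0
[-3.36727544e-01  3.74956097e-01  2.76483784e-01  7.01380400e-05
 -1.47268532e+00 -1.84738561e+00] [-0.01032276 -0.00500437  0.00092014  0.00082392  0.00040295 -0.01499182] [[-0.818, 0.576, -0.0], [0.576, 0.818, 0.0], [0.0, -0.0, -1.0]]
[279.2 200.1] [ 270  168   19   63 1117] [ 0.50416114 -0.33871921  0.13      ]
[410.3 282.3] [ 335  229  149  123 5427] [ 0.62083912 -0.29258825  0.13      ]
```

View pics/w1.png

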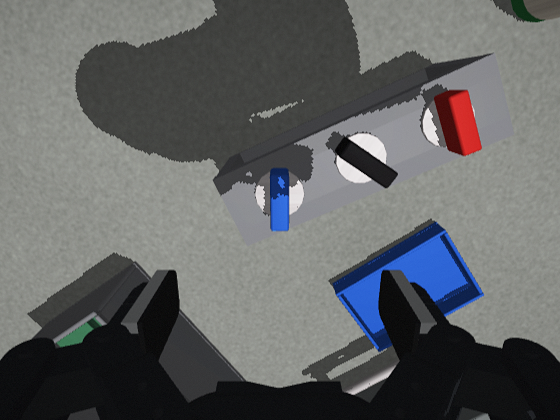

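The wrist view shows the blue bar at columns 270–288, rows 168–231, nearly parallel to the image columns and so well aligned for a grasp. The black head is at (365,160) and the red at (458,120). Next is the module.

```bash
python3 nudge.py '0.5 0.143 0.23 0 -0.24;0.5 0.143 0.23 0 -0.24;0.5 0.143 0.23 0 -0.24;0.5 0.143 0.23 0 -0.24;0.5 0.2865 0.459 0 -0.475;0.5 0.2865 0.459 0 -0.475;0.5 0.2865 0.459 0 -0.475;0.5 0.2865 0.459 0 -0.475'; python3 nudge.py '0.5 0 0 0 0;0.5 0 0 0 0'
python3 - <<'E'
from h import *
s=r.read_state(); im=r.capture("wrist"); cv2.imwrite("pics/w2.png",im[:,:,::-1]); C=cam("wrist",s)
np.savez("w2.npz",tcp=s["tcp_pos"],rot=s["ee_rot"])
print(s["q"])
for n,c in (("or",OR),("bl",BLUE)):
  for ce,st in blobs(im,*c,amin=150)[0]: print(n,ce,st,onz(C,*ce,.105))
# rack image: bar far end + centreline
z=np.load("w1.npz"); w=cv2.imread("pics/w1.png")[:,:,::-1].copy(); D=cam("wrist",dict(tcp_pos=z["tcp"],ee_rot=z["rot"]))
m=cv2.inRange(cv2.cvtColor(w,cv2.COLOR_RGB2HSV),(100,90,40),(125,255,255))[:245,255:305]
ys,xs=np.nonzero(m); 
for y in range(164,236,6): 
    x=xs[ys==y]
    if len(x): print(y,255+x.min(),255+x.max(), (z["rot"].T@(onz(D,255+x.mean(),y,.13)-z["tcp"])).round(4))
E
```

```text
time_s: 2.15
tcp_pos: [0.5349, 0.1601, 0.2319]
ee_rot: [[-0.99, 0.14, 0.001], [0.14, 0.99, 0.0], [-0.001, 0.001, -1.0]]
contact_force: [0.7, 0.5, 0.2]
width: 0.498
gripper_force: 0.0
time_s: 2.4
tcp_pos: [0.535, 0.1583, 0.2315]
ee_rot: [[-0.99, 0.14, 0.0], [0.14, 0.99, -0.0], [-0.0, -0.0, -1.0]]
contact_force: [-0.5, 0.2, 0.3]
width: 0.5
gripper_force: 0.0
[ 5.68208199e-01  2.70874878e-01  1.29700920e-01  2.56777915e-04
 -1.42961628e+00 -2.27931314e+00]
or [339.1 169.6] [ 310  134   61   85 2825] [0.52273102 0.20847299 0.105     ]
170 270 288 [0.0245 0.0004 0.1012]
176 270 288 [0.0201 0.0004 0.1012]
182 270 288 [0.0156 0.0004 0.1012]
188 270 288 [0.0111 0.0004 0.1012]
194 270 288 [0.0066 0.0004 0.1012]
200 270 288 [0.002  0.0004 0.1012]
206 270 288 [-0.0027  0.0004  0.1012]
212 270 288 [-0.0074  0.0004  0.1012]
218 270 288 [-0.0122  0.0004  0.1012]
224 270 288 [-0.017   0.0004  0.1012]
230 272 287 [-0.0219  0.0008  0.1012]
```

View pics/w2.png

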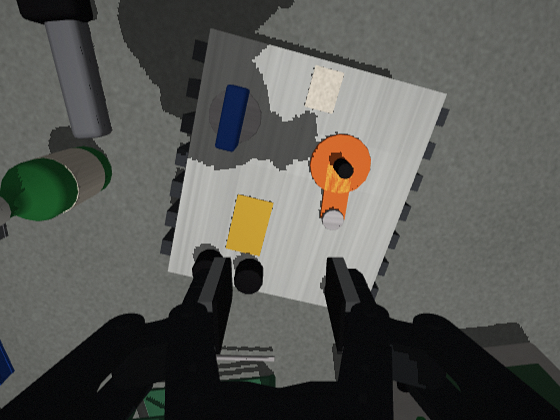

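The module's corners are at (210,29), (446,94) and (169,271). The pivot is at (332,219), the disc at (340,163) and the peg top near (344,169).

Run:
```python
from h import *
from scipy.optimize import least_squares
z=np.load("w2.npz"); C=cam("wrist",dict(tcp_pos=z["tcp"],ee_rot=z["rot"]))
obs=[((210,29),(-.1,-1),.1),((446,94),(-.1,1),.1),((169,271),(.1,-1),.1),((332,219),(.015,.035),.109)]
def mp(p,m):
    c,s=np.cos(p[2]),np.sin(p[2]); return p[0]+c*m[0]-s*m[1],p[1]+s*m[0]+c*m[1]
def res(p):
    o=[]
    for px,m,h in obs:
        if abs(m[1])==1: m=(m[0],m[1]*p[3])
        o+=list(proj(C,(*mp(p,m),h))-px)
    return o
q=least_squares(res,[.533,.172,-.38,.09]); p=q.x; print(p,np.degrees(p[2]),q.fun.round(1))
for n,m in dict(well=(-.03,.035),pivot=(.015,.035),twin=(-.045,-.06)).items(): print(n,np.array(mp(p,m)).round(4))
pv=np.array(mp(p,(.015,.035)))
d=onz(C,340.5,163.5,.105)[:2]; g=onz(C,345,170,.127)[:2]
for v in (d,g): print(v, np.linalg.norm(v-pv), np.degrees(np.arctan2(*(v-pv)[::-1]))-180-np.degrees(p[2]))
```

```text
[ 0.53556596  0.17250466 -0.38640803  0.09010593] -22.13954937590563 [ 0.1  0.  -0.4 -0.4 -0.6 -0.2  0.8  0.7]
well [0.521  0.2162]
pivot [0.5627 0.1993]
twin [0.4713 0.1339]
[0.51800252 0.20998227] 0.045914553482788584 8.64901590542047
[0.51821809 0.20952449] 0.04559985188846803 9.145156667722233
```

```bash
python3 nudge.py '0.28 0.024 0.0483 0 0.09;0.28 0.024 0.0483 0 0.09;0.28 0.024 0.0483 0.05 0.09;0.28 0.024 0.0483 0.09 0.09;0.28 0.024 0.0483 0.1195 0.09;0.28 0.024 0.0483 0.1195 0.09;0.28 0.024 0.0483 0.1195 0.09'
python3 - <<'E'
from h import *
s=r.read_state(); t=s["tcp_pos"]; R=s["ee_rot"]; pv=np.array([.5627,.1993]); print(t)
a0=np.arctan2(*(t[:2]-pv)[::-1]); d=np.linalg.norm(t[:2]-pv); print(d,np.degrees(a0))
for k in range(1,10):
    a=a0+.188*k; w=pv+.0455*np.array([np.cos(a),np.sin(a)])-t[:2]; print(k,(R[:2,:2].T@w).round(4),-.188*k, np.degrees(a)-180+22.14)
E
```

```text
time_s: 3.32
tcp_pos: [0.5193, 0.2097, 0.1135]
ee_rot: [[-0.973, 0.23, 0.002], [0.23, 0.973, 0.001], [-0.002, 0.001, -1.0]]
contact_force: [0.3, 0.6, 0.6]
width: 0.28
gripper_force: 0.0
[0.51930864 0.20965851 0.11354475]
0.04461063235883508 166.5734693548715
1 [ 0.0001 -0.0085] -0.188 19.48507590333098
2 [-0.0022 -0.0167] -0.376 30.25668245179044
3 [-0.0061 -0.0243] -0.5640000000000001 41.02828900024993
4 [-0.0113 -0.0311] -0.752 51.79989554870939
5 [-0.0177 -0.0368] -0.94 62.571502097168874
6 [-0.025  -0.0412] -1.1280000000000001 73.34310864562833
7 [-0.033  -0.0441] -1.316 84.11471519408782
8 [-0.0415 -0.0455] -1.504 94.88632174254728
9 [-0.05   -0.0453] -1.692 105.65792829100674
```

```bash
python3 nudge.py '0.28 0 -0.0085 0 -0.188;0.28 -0.0022 -0.0167 0 -0.376;0.28 -0.006 -0.0243 0 -0.564;0.28 -0.0113 -0.031 0 -0.752;0.28 -0.0177 -0.0368 0 -0.94;0.28 -0.025 -0.041 0 -1.128;0.28 -0.033 -0.044 0 -1.316;0.28 -0.0415 -0.0455 0 -1.5'; python3 nudge.py '0.28 -0.001 -0.007 0 -0.1;0.28 -0.001 -0.007 0 -0.1;0.28 -0.001 -0.004 0 -0.1;0.4 -0.001 -0.004 -0.06 -0.1;0.5 -0.001 -0.004 -0.12 -0.1;0.5 -0.001 -0.004 -0.12 -0.1;0.5 -0.001 -0.004 -0.12 -0.1'
```

```text
time_s: 4.32
tcp_pos: [0.5488, 0.1562, 0.1139]
ee_rot: [[-0.292, -0.957, 0.002], [-0.957, 0.292, 0.001], [-0.002, -0.002, -1.0]]
contact_force: [-2.5, 0.3, 1.4]
width: 0.28
gripper_force: 0.8
time_s: 5.2
tcp_pos: [0.5518, 0.1565, 0.2321]
ee_rot: [[-0.201, -0.98, 0.001], [-0.98, 0.201, 0.001], [-0.001, -0.0, -1.0]]
contact_force: [0.1, 0.2, -0.4]
width: 0.504
gripper_force: 0.0
```

```bash
python3 nudge.py '0.8 -0.0566 0.033 0 1.128;0.8 -0.0566 0.033 0 1.128;0.8 -0.0566 0.033 0 1.128;0.8 -0.0566 0.033 0 1.128;0.8 -0.0566 0.033 0 1.128;0.8 -0.0566 0.033 0 1.128;0.8 -0.0566 0.033 0 1.128;0.8 -0.0566 0.033 0 1.128'
python3 - <<'E'
from h import *
s=r.read_state(); im=r.capture("wrist"); cv2.imwrite("pics/w3.png",im[:,:,::-1]); C=cam("wrist",s)
np.savez("w3.npz",tcp=s["tcp_pos"],rot=s["ee_rot"])
for n,X in dict(well=(.521,.2162,.1),pivot=(.5627,.1993,.109)).items(): print(n,proj(C,X))
for ce,st in blobs(im,*OR,amin=150)[0]: print(ce,st,onz(C,*ce,.105))
E
```

```text
time_s: 6.2
tcp_pos: [0.5309, 0.2182, 0.2311]
ee_rot: [[-0.97, -0.241, -0.001], [-0.241, 0.97, -0.001], [0.001, -0.0, -1.0]]
contact_force: [0.1, 0.3, -0.8]
width: 0.798
gripper_force: 0.0
well [279.32133878 179.61346014]
pivot [247.00449477 225.4250274 ]
[203.  200.3] [ 168  170   78   62 2557] [0.55156757 0.15989912 0.105     ]
```

View pics/w3.png

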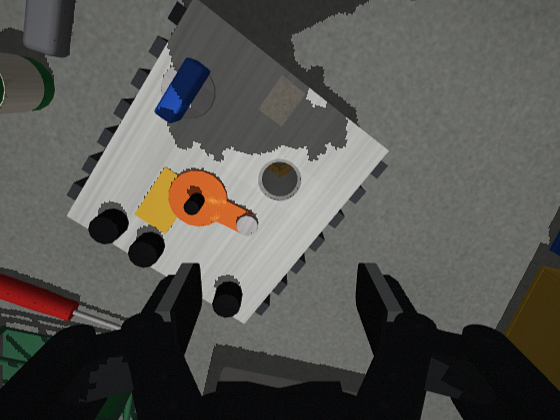

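The well is now in full view at (279.5,180), against a prediction of (279.3,179.6). The cover disc sits at (197,197), well clear. On to the rack.

```bash
python3 nudge.py '0.45 0.159 -0.536 0 0.857;0.45 0.159 -0.536 0 0.857;0.45 0.159 -0.536 0 0.857;0.45 0.159 -0.536 0 0.857;0.45 0.159 -0.536 0 0.857;0.45 0.159 -0.536 0 0.857;0.45 0.159 -0.536 0 0.857;0.45 0.159 -0.536 0 0.857'; python3 nudge.py '0.45 0 0 0 0;0.45 0 0 0 0'
python3 - <<'E'
from h import *
z=np.load("w1.npz"); s=r.read_state(); tgt=z["tcp"]+z["rot"]@np.array([-.0007,.0004,0])
print(tgt, s["ee_rot"].T@(tgt-s["tcp_pos"]), np.degrees(np.arctan2(s["ee_rot"][1,1],s["ee_rot"][0,1])), np.degrees(np.arctan2(z["rot"][1,1],z["rot"][0,1])))
E
```

```text
time_s: 7.25
tcp_pos: [0.5071, -0.2831, 0.2318]
ee_rot: [[-0.817, 0.576, 0.0], [0.576, 0.817, -0.0], [-0.0, 0.0, -1.0]]
contact_force: [2.2, 0.3, -0.4]
width: 0.45
gripper_force: 0.0
time_s: 7.5
tcp_pos: [0.5073, -0.2811, 0.2314]
ee_rot: [[-0.816, 0.578, -0.0], [0.578, 0.816, 0.0], [0.001, 0.0, -1.0]]
contact_force: [1.7, 0.6, 0.3]
width: 0.449
gripper_force: 0.0
[ 0.50610434 -0.34057497  0.23123025] [-0.03336859 -0.04921293  0.00017182] 54.71645096757516 54.859930142035886
```

```bash
python3 nudge.py '0.45 -0.0334 -0.0492 0 0;0.45 -0.0334 -0.0492 0 0;0.45 -0.0334 -0.0492 0.04 0;0.45 -0.0334 -0.0492 0.09 0;0.45 -0.0334 -0.0492 0.123 0;0.45 -0.0334 -0.0492 0.1235 0;0.45 -0.0334 -0.0492 0.1235 0'; python3 nudge.py '0.12 0 0 0 0;0.12 0 0 0 0;0.12 0 0 0 0;0.12 0 0 0 0;0 0 0 0 0;0 0 0 0 0;0 0 0 0 0'
```

```text
time_s: 8.38
tcp_pos: [0.5074, -0.3401, 0.1102]
ee_rot: [[-0.817, 0.576, 0.002], [0.576, 0.817, -0.001], [-0.002, 0.0, -1.0]]
contact_force: [-0.0, -0.3, 0.3]
width: 0.451
gripper_force: 0.0
time_s: 9.25
tcp_pos: [0.5071, -0.3409, 0.1102]
ee_rot: [[-0.816, 0.578, 0.003], [0.578, 0.816, -0.001], [-0.003, 0.001, -1.0]]
contact_force: [-0.3, 1.9, 6.4]
width: 0.148
gripper_force: 60.6
```

Gripped at 60 N. Now lifting straight up.

```bash
python3 nudge.py '0 0 0 -0.02 0;0 0 0 -0.05 0;0 0 0 -0.09 0;0 0 0 -0.13 0;0 0 0 -0.16 0;0 0 0 -0.175 0;0 0 0 -0.175 0;0 0 0 -0.175 0'
python3 - <<'E'
from h import *
s=r.read_state(); im=r.capture("wrist"); cv2.imwrite("pics/w4.png",im[:,:,::-1]); C=cam("wrist",s)
print(s["width"],s["contact_force"],s["torque"],s["q"])
m=cv2.inRange(cv2.cvtColor(im,cv2.COLOR_RGB2HSV),(100,90,40),(125,255,255)); m[:,:240]=0;m[:,320:]=0
ys,xs=np.nonzero(m); print(ys.min(),ys.max(),xs.min(),xs.max())
R=s["ee_rot"]; x,y=R[:2,0],R[:2,1]; print("yaw y",np.degrees(np.arctan2(y[1],y[0])))
# target yaw 104 deg; well
w=np.array([.521,.2162,s["tcp_pos"][2]])-s["tcp_pos"]; print(R.T@w)
E
```

```text
time_s: 10.25
tcp_pos: [0.506, -0.3402, 0.282]
ee_rot: [[-0.816, 0.578, -0.002], [0.578, 0.816, 0.001], [0.002, 0.0, -1.0]]
contact_force: [-0.6, -0.1, -2.8]
width: 0.147
gripper_force: 59.5
0.146512679797326 [-0.58884322 -0.11652055 -2.75738837] [ 0.09044708 -0.04901786 -0.04254482] [-3.36423061e-01  3.73541156e-01  4.01455350e-01 -7.61906458e-04
 -1.60074675e+00 -1.85060263e+00]
222 336 261 296
yaw y 54.6939102532138
[0.30931796 0.46276998 0.00074891]
```

View pics/w4.png

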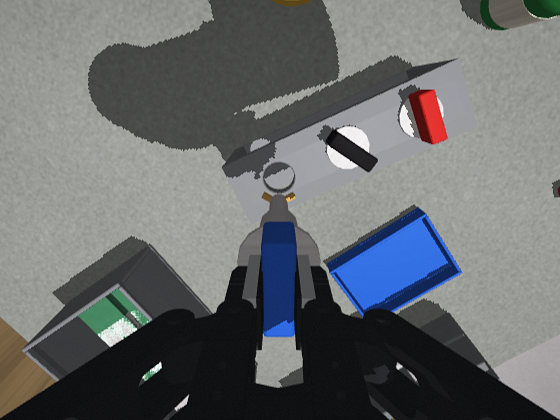

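The screw hangs straight in the grip, with the stem and two brass lugs visible at (265,197) and (292,197). I'll use the lugs to check the hand offset.

Run:
```python
from h import *
s=r.read_state(); C=cam("wrist",s); R=s["ee_rot"];t=s["tcp_pos"]
P=lambda *v: proj(C,t+R@np.array(v)).round(1)
for x,y in ((.0065,.01126),(.0065,-.01126)): print("lug top",P(x,y,.0957),"bottom",P(x,y,.0997))
print("bar top ends",P(.022,.007,-.0199),P(.022,-.007,-.0199),P(-.022,0,-.0199))
im=cv2.imread("pics/w4.png")[:,:,::-1].copy()
h=cv2.cvtColor(im,cv2.COLOR_RGB2HSV)[185:210,255:305]
m=cv2.inRange(h,(10,100,60),(30,255,255)); ys,xs=np.nonzero(m)
for sel in (xs<24,xs>=24):
    print("brass",xs[sel].min()+255,xs[sel].max()+255,ys[sel].min()+185,ys[sel].max()+185,xs[sel].mean()+255,ys[sel].mean()+185)
g=cv2.cvtColor(cv2.imread("pics/w3.png"),cv2.COLOR_BGR2GRAY)[150:210,250:310]
c=cv2.HoughCircles(cv2.resize(g,None,fx=4,fy=4,interpolation=cv2.INTER_CUBIC),cv2.HOUGH_GRADIENT,1,400,param1=120,param2=20,minRadius=60,maxRadius=110); print("well",c/4+[250,150,0])
```

```text
lug top [293.8 196.4] bottom [293.5 194.8]
lug top [262.4 196.4] bottom [262.7 194.8]
bar top ends [295.8 244.7] [259.9 244.7] [277.9 338.2]
brass 262 272 193 201 266.69642857142856 196.75
brass 285 295 193 201 289.9166666666667 196.83333333333334
well [[[279.625 179.125  17.5  ]]]
```

```bash
python3 nudge.py '0 0.03 0.045 0 -0.1;0 0.062 0.093 0 -0.2;0 0.095 0.142 0 -0.3;0 0.128 0.191 0 -0.4;0 0.161 0.24 0 -0.5;0 0.194 0.289 0 -0.6;0 0.227 0.338 0 -0.7;0 0.26 0.387 0 -0.78'; python3 nudge.py '0 0.035 0.06 0 -0.079;0 0.0493 0.0758 0 -0.079;0 0.0493 0.0758 0 -0.079;0 0.0493 0.0758 0 -0.079'
python3 - <<'E'
from h import *
s=r.read_state();R=s["ee_rot"]; print(R.T@(np.array([.521,.2162,.282])-s["tcp_pos"]),np.degrees(np.arctan2(R[1,1],R[0,1])),s["width"])
E
```

```text
time_s: 11.3
tcp_pos: [0.5171, 0.1273, 0.2825]
ee_rot: [[-0.986, -0.166, -0.001], [-0.166, 0.986, -0.001], [0.001, -0.0, -1.0]]
contact_force: [1.0, 0.5, -1.7]
width: 0.144
gripper_force: 59.6
time_s: 11.8
tcp_pos: [0.4567, 0.1919, 0.2828]
ee_rot: [[-0.971, -0.241, -0.001], [-0.241, 0.971, -0.001], [0.001, -0.001, -1.0]]
contact_force: [0.2, 0.8, -1.0]
width: 0.147
gripper_force: 59.6
[-0.06821318  0.00810036  0.00074024] 103.91836374428883 0.14745895212435672
```

```bash
python3 nudge.py '0 -0.04 0.005 0 0;0 -0.0682 0.0081 0 0;0 -0.0682 0.0081 0 0;0 -0.0682 0.0081 0.035 0;0 -0.0682 0.0081 0.065 0;0 -0.0682 0.0081 0.065 0;0 -0.0682 0.0081 0.065 0'
python3 - <<'E'
from h import *
s=r.read_state();R=s["ee_rot"]; print(R.T@(np.array([.521,.2162,.282])-s["tcp_pos"]),R.round(4).tolist())
im=r.capture("wrist"); cv2.imwrite("pics/w5.png",cv2.resize(im[120:320,180:380],(600,600))[:,:,::-1])
E
```

```text
time_s: 12.68
tcp_pos: [0.5217, 0.2162, 0.2199]
ee_rot: [[-0.971, -0.24, 0.002], [-0.24, 0.971, 0.001], [-0.002, -0.0, -1.0]]
contact_force: [-0.2, -0.2, -1.0]
width: 0.147
gripper_force: 59.5
[ 0.00056575  0.00020387 -0.06207999] [[-0.9708, -0.24, 0.0022], [-0.24, 0.9708, 0.0005], [-0.0023, -0.0, -1.0]]
```

View pics/w5.png

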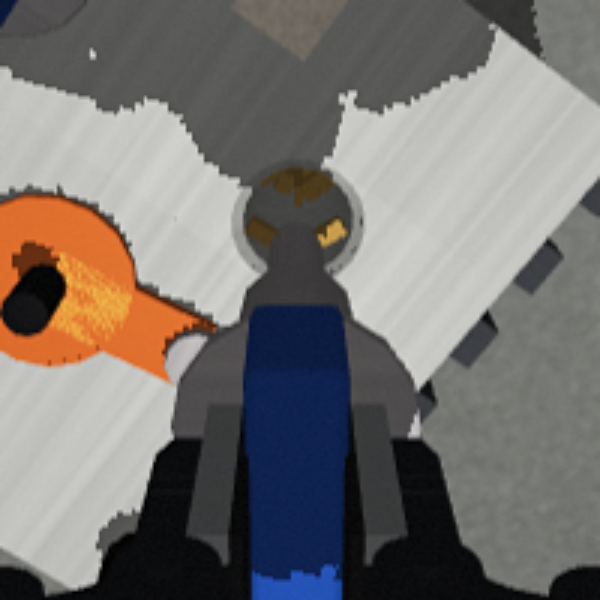

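The lugs at crop (262,230) and (332,232) are centred on the well mouth, whose centre is at column 297. Lowering in.

```bash
python3 nudge.py '0 0.0005 0.0002 0.01 0;0 0.0005 0.0002 0.02 0;0 0.0005 0.0002 0.026 0;0 0.0005 0.0002 0.032 0;0 0.0005 0.0002 0.038 0'; python3 nudge.py '0 0 0 0.008 0;0 0 0 0.016 0;0 0 0 0.024 0;0 0 0 0.032 0;0 0 0 0.032 0'
```

```text
time_s: 13.35
tcp_pos: [0.5205, 0.2166, 0.1799]
ee_rot: [[-0.971, -0.24, -0.0], [-0.24, 0.971, -0.0], [0.0, -0.0, -1.0]]
contact_force: [-0.3, 0.4, -2.0]
width: 0.148
gripper_force: 59.5
time_s: 13.98
tcp_pos: [0.5201, 0.2163, 0.1474]
ee_rot: [[-0.971, -0.24, -0.001], [-0.24, 0.971, -0.001], [0.001, -0.0, -1.0]]
contact_force: [-0.5, -0.7, -1.7]
width: 0.149
gripper_force: 59.5
```

```bash
python3 nudge.py '0 0 0 0.007 0;0 0 0 0.014 0;0 0 0 0.014 0'; python3 nudge.py '0 0 0 0.002 0;0 0 0 0.004 0;0 0 0 0.004 0'
```

```text
time_s: 14.35
tcp_pos: [0.5201, 0.2163, 0.1335]
ee_rot: [[-0.971, -0.24, -0.001], [-0.24, 0.971, -0.001], [0.001, -0.0, -1.0]]
contact_force: [0.1, 0.2, -1.2]
width: 0.152
gripper_force: 59.5
time_s: 14.72
tcp_pos: [0.5213, 0.2167, 0.1324]
ee_rot: [[-0.971, -0.241, 0.003], [-0.241, 0.971, 0.001], [-0.003, 0.0, -1.0]]
contact_force: [-2.6, -0.4, 7.4]
width: 0.144
gripper_force: 61.0
```

Contact at a foot height of about 33 mm, so the lugs are standing on the fences. I'll loosen the fingers and turn anticlockwise.

```bash
cat > bar.py <<'E'
from h import *
from scipy.optimize import least_squares
s=r.read_state(); im=r.capture("wrist"); C=cam("wrist",s); R=s["ee_rot"]; t=s["tcp_pos"]
m=cv2.inRange(cv2.cvtColor(im,cv2.COLOR_RGB2HSV),(100,90,25),(125,255,255)); m[:,:235]=0; m[:,325:]=0; m[:180]=0
n,l,st,ce=cv2.connectedComponentsWithStats(m); k=1+st[1:,4].argmax(); c,_=max(((c,0) for c in cv2.findContours((l==k).astype(np.uint8),0,2)[0]),key=lambda a:len(a[0]))
x0,y0,w,h,_=st[k]; r0=cv2.minAreaRect(c)
# height of bar's near bottom edge (x=+.022 end, bottom of bar) & top edges from contour rows, axis assumed on well axis
tz=lambda z,x: proj(C,t+R@np.array([x,0,z]))[1]
zs=np.linspace(-.04,.03,1401); hb=zs[np.argmin([abs(tz(z,-.022)-(y0+h)) for z in zs])]; hn=zs[np.argmin([abs(tz(z,.022)-y0) for z in zs])]
print("rows",y0,y0+h,"cols",x0,x0+w,"rect",np.round(r0[2],1),"| foot from far top %.4f near bottom %.4f"%(t[2]-hb-.1195,t[2]-hn-.0935), "yaw",np.degrees(np.arctan2(R[1,1],R[0,1])).round(1),"F",s["contact_force"].round(1),"T",s["torque"].round(2),"q6",s["q"][5].round(2))
cv2.imwrite("pics/last.png",im[:,:,::-1])
E
python3 bar.py; python3 nudge.py '0.2 0 0 -0.003 0;0.2 0 0 -0.003 0;0.2 0 0 -0.003 0'; python3 bar.py; python3 nudge.py '0.2 0 0 0 -0.08;0.2 0 0 0.002 -0.16;0.2 0 0 0.003 -0.24;0.2 0 0 0.003 -0.32;0.2 0 0 0.003 -0.32'; python3 bar.py
```

```text
rows 221 337 cols 261 297 rect 90.0 | foot from far top 0.0321 near bottom 0.0330 yaw 103.9 F [-2.6 -0.4  7.4] T [-0.32  1.16 -0.06] q6 -2.0
time_s: 15.15
tcp_pos: [0.5205, 0.2166, 0.1332]
ee_rot: [[-0.971, -0.24, -0.0], [-0.24, 0.971, -0.0], [0.0, 0.0, -1.0]]
contact_force: [0.3, -0.7, 0.6]
width: 0.2
gripper_force: 0.0
rows 224 338 cols 260 296 rect 90.0 | foot from far top 0.0334 near bottom 0.0376 yaw 103.9 F [ 0.3 -0.7  0.6] T [-0.05  0.02  0.04] q6 -2.0
time_s: 15.82
tcp_pos: [0.5205, 0.2166, 0.1302]
ee_rot: [[-0.846, -0.533, -0.0], [-0.533, 0.846, -0.0], [0.0, -0.0, -1.0]]
contact_force: [-0.6, -0.3, -0.6]
width: 0.198
gripper_force: 0.0
rows 225 344 cols 257 304 rect 7.7 | foot from far top 0.0341 near bottom 0.0355 yaw 122.2 F [-0.6 -0.3 -0.6] T [-0.03  0.02  0.02] q6 -1.68
```

```bash
python3 nudge.py '0.2 0 0 0 -0.1;0.2 0 0 0 -0.2;0.2 0 0 0 -0.3;0.2 0 0 0 -0.3'; python3 bar.py; python3 nudge.py '0.2 0 0 0 -0.1;0.2 0 0 0 -0.2;0.2 0 0 0 -0.3;0.2 0 0 0 -0.3'; python3 bar.py
```

```text
time_s: 16.38
tcp_pos: [0.5204, 0.2166, 0.1301]
ee_rot: [[-0.652, -0.758, -0.0], [-0.758, 0.652, -0.0], [0.0, 0.0, -1.0]]
contact_force: [0.1, 0.2, 1.1]
width: 0.2
gripper_force: 0.0
rows 228 346 cols 256 303 rect 7.5 | foot from far top 0.0351 near bottom 0.0388 yaw 139.3 F [0.1 0.2 1.1] T [-0.02 -0.   -0.05] q6 -1.38
time_s: 16.92
tcp_pos: [0.5205, 0.2166, 0.1302]
ee_rot: [[-0.399, -0.917, -0.0], [-0.917, 0.399, -0.0], [0.0, 0.0, -1.0]]
contact_force: [-0.4, -0.4, 0.7]
width: 0.2
gripper_force: 0.0
rows 219 334 cols 258 303 rect 7.5 | foot from far top 0.0275 near bottom 0.0273 yaw 156.5 F [-0.4 -0.4  0.7] T [0.07 0.02 0.03] q6 -1.08
```

View pics/last.png

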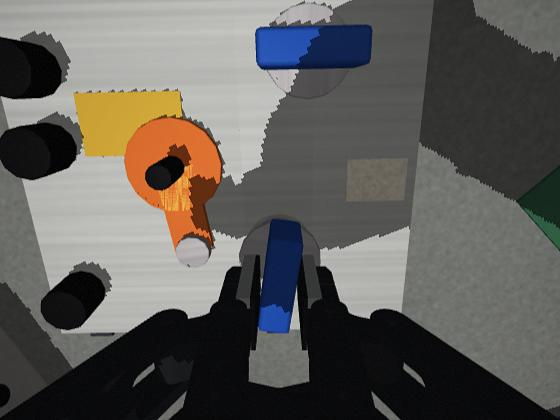

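It has stepped off the fences and now stands on the teeth, foot at 27.5 mm. Following it down and continuing anticlockwise.

```bash
python3 nudge.py '0.2 0 0 0.005 -0.1;0.2 0 0 0.005 -0.2;0.2 0 0 0.005 -0.3;0.2 0 0 0.005 -0.4;0.2 0 0 0.005 -0.4'; python3 bar.py; python3 nudge.py '0.2 0 0 0 -0.1;0.2 0 0 0 -0.2;0.2 0 0 0 -0.3;0.2 0 0 0 -0.4;0.2 0 0 0 -0.4'; python3 bar.py
```

```text
time_s: 17.6
tcp_pos: [0.5204, 0.2166, 0.1252]
ee_rot: [[-0.011, -1.0, -0.0], [-1.0, 0.011, -0.0], [0.0, 0.0, -1.0]]
contact_force: [0.2, -0.4, -0.9]
width: 0.2
gripper_force: 0.1
rows 223 342 cols 257 304 rect 7.5 | foot from far top 0.0273 near bottom 0.0269 yaw 179.4 F [ 0.2 -0.4 -0.9] T [ 0.    0.04 -0.01] q6 -0.68
time_s: 18.27
tcp_pos: [0.5205, 0.2166, 0.1253]
ee_rot: [[0.379, -0.925, 0.0], [-0.925, -0.379, -0.0], [0.0, -0.0, -1.0]]
contact_force: [0.1, -0.4, -0.1]
width: 0.2
gripper_force: 0.0
rows 218 328 cols 260 302 rect 5.6 | foot from far top 0.0180 near bottom 0.0201 yaw -157.7 F [ 0.1 -0.4 -0.1] T [0.01 0.01 0.03] q6 -0.28
```

The screw has dropped into the slots, foot at 18 mm. Following down, then clockwise.

```bash
python3 nudge.py '0.2 0 0 0.005 0;0.2 0 0 0.009 0;0.2 0 0 0.009 0.1;0.2 0 0 0.009 0.2;0.2 0 0 0.009 0.3;0.2 0 0 0.009 0.4;0.2 0 0 0.009 0.5;0.2 0 0 0.009 0.5'; python3 bar.py; python3 nudge.py '0.2 0 0 0 0.1;0.2 0 0 0 0.2;0.2 0 0 0 0.3;0.2 0 0 0 0.4;0.2 0 0 0 0.4'; python3 bar.py
```

```text
time_s: 19.32
tcp_pos: [0.5204, 0.2165, 0.1159]
ee_rot: [[-0.108, -0.994, -0.0], [-0.994, 0.108, -0.0], [0.0, 0.0, -1.0]]
contact_force: [0.6, -0.2, 0.3]
width: 0.2
gripper_force: 0.0
rows 225 343 cols 255 301 rect 82.6 | foot from far top 0.0187 near bottom 0.0203 yaw 173.8 F [ 0.6 -0.2  0.3] T [-0.01  0.    0.03] q6 -0.78
time_s: 20.0
tcp_pos: [0.5205, 0.2166, 0.1162]
ee_rot: [[-0.485, -0.875, -0.0], [-0.875, 0.485, -0.0], [0.0, 0.0, -1.0]]
contact_force: [0.2, 0.4, 0.2]
width: 0.198
gripper_force: 0.0
rows 215 332 cols 254 299 rect 83.1 | foot from far top 0.0121 near bottom 0.0079 yaw 151.0 F [0.2 0.4 0.2] T [-0.03  0.01  0.01] q6 -1.18
```

```bash
python3 nudge.py '0.2 0 0 0.004 0.06;0.2 0 0 0.007 0.12;0.2 0 0 0.007 0.2;0.2 0 0 0.007 0.2'; python3 bar.py; python3 nudge.py '0.2 0 0 0 0.06;0.2 0 0 0 0.12;0.2 0 0 0 0.18;0.2 0 0 0 0.18';  python3 bar.py
```

```text
time_s: 20.55
tcp_pos: [0.5205, 0.2166, 0.1092]
ee_rot: [[-0.648, -0.761, -0.0], [-0.761, 0.648, -0.0], [0.0, 0.0, -1.0]]
contact_force: [0.1, -1.0, -0.3]
width: 0.201
gripper_force: 0.1
rows 220 341 cols 252 301 rect 82.3 | foot from far top 0.0111 near bottom 0.0080 yaw 139.6 F [ 0.1 -1.  -0.3] T [-0.07 -0.    0.03] q6 -1.38
time_s: 21.1
tcp_pos: [0.5205, 0.2166, 0.1093]
ee_rot: [[-0.774, -0.633, 0.0], [-0.633, 0.774, 0.0], [-0.0, -0.0, -1.0]]
contact_force: [0.3, -0.5, 0.2]
width: 0.201
gripper_force: 0.0
rows 220 341 cols 252 301 rect 82.0 | foot from far top 0.0113 near bottom 0.0083 yaw 129.3 F [ 0.3 -0.5  0.2] T [ 0.01  0.01 -0.02] q6 -1.56
```

The foot reads about 11 mm and stays steady on further turning, so the flange looks home. Releasing and retreating straight up, then checking.

```bash
python3 nudge.py '0.24 0 0 0 -0.1;0.4 0 0 0 -0.1;0.45 0 0 0 -0.1;0.45 0 0 -0.03 -0.1;0.45 0 0 -0.08 -0.1;0.45 0 0 -0.12 -0.1;0.45 0 0 -0.12 -0.1;0.45 0 0 -0.12 -0.1'
python3 - <<'E'
from h import *
s=r.read_state(); im=r.capture("wrist"); C=cam("wrist",s); print(s["contact_force"],s["qd"].round(3))
def box(cx,cy,z0,yaw):
    c,sn=np.cos(yaw),np.sin(yaw); b=[]
    for x in (-.022,.022):
        for y in (-.007,.007):
            for z in (z0,z0+.026): b.append(proj(C,(cx+c*x-sn*y,cy+sn*x+c*y,z)))
    b=np.float32(b); return cv2.convexHull(b)
from scipy.optimize import minimize
hsv=cv2.cvtColor(im,cv2.COLOR_RGB2HSV); m=cv2.inRange(hsv,(100,90,25),(125,255,255))
n,l,st,ce=cv2.connectedComponentsWithStats(m)
for x,y in ((.521,.2162),(.4713,.1339)):
    p=proj(C,(x,y,.117)); k=1+np.argmin([np.hypot(*(ce[i]-p))+(1e3 if st[i,4]<400 else 0) for i in range(1,n)])
    t=(l==k).astype(np.uint8); best=None
    def cost(v):
        h=np.zeros(t.shape,np.uint8); cv2.fillConvexPoly(h,np.int32(np.round(box(*v)*16)),1,shift=4); return float((h!=t).sum())
    for yaw in np.radians(range(0,180,15)):
        o=minimize(cost,[x,y,.104,yaw],method="Nelder-Mead",options=dict(initial_simplex=np.array([[x,y,.104,yaw],[x+.003,y,.104,yaw],[x,y+.003,.104,yaw],[x,y,.112,yaw],[x,y,.104,yaw+.2]])))
        if best is None or o.fun<best.fun: best=o
    print(p,st[k],"xy,z0,yaw",best.x.round(4),best.fun)
for ce_,s_ in blobs(im,*OR,amin=150)[0]: print(ce_,s_,onz(C,*ce_,.105))
a=np.int32(p); cv2.imwrite("pics/fin.png",im[:,:,::-1])
E
```

```text
time_s: 22.15
tcp_pos: [0.5201, 0.2166, 0.2287]
ee_rot: [[-0.709, -0.705, -0.001], [-0.705, 0.709, 0.0], [0.001, 0.001, -1.0]]
contact_force: [-0.4, 0.2, -1.2]
width: 0.447
gripper_force: 0.0
[-0.35505488  0.15495769 -1.1609231 ] [ 0.001  0.015 -0.022 -0.002  0.     0.002]
[277.72939866 199.10408388] [ 262  168   22   65 1270] xy,z0,yaw [0.5249 0.2146 0.099  0.8037] 27.0
[243.65394929  69.20320307] [ 209   44   68   47 1640] xy,z0,yaw [ 0.4705  0.1332  0.0968 -0.3943] 64.0
[198.8 172.3] [ 165  138   68   81 2851] [0.55172593 0.15936922 0.105     ]
```

View pics/fin.png

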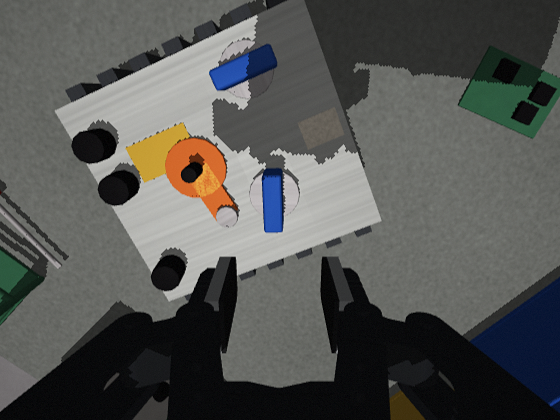

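The final view shows the cover open and the bar at cols 262–284, rows 168–233. The head lies about 3–4 mm off the predicted spot, so I'll triangulate the height and tilt against the twin from two more viewpoints before handing in.

```bash
cat > snap.py <<'E'
import sys
from h import *
s=r.read_state(); np.savez(sys.argv[1],tcp_pos=s["tcp_pos"],ee_rot=s["ee_rot"],im=r.capture("wrist"))
E
cat > fit.py <<'E'
import sys
from h import *
from scipy.optimize import minimize
V=[]
for f in sys.argv[1:]:
    d=np.load(f); C=cam("wrist",d); im=d["im"]
    m=cv2.inRange(cv2.cvtColor(im,cv2.COLOR_RGB2HSV),(100,90,25),(125,255,255)); V.append((C,cv2.connectedComponentsWithStats(m)))
from scipy.spatial.transform import Rotation as Ro
B=np.array([(x,y,z) for x in (-.022,.022) for y in (-.007,.007) for z in (-.013,.013)])
for nm,x,y,yaw in (("screw",.5225,.2155,.80),("twin",.4713,.1339,-.39)):
    T=[]
    for C,(n,l,st,ce) in V:
        p=proj(C,(x,y,.117)); k=1+np.argmin([np.hypot(*(ce[i]-p))+(1e3 if st[i,4]<400 else 0) for i in range(1,n)]); T.append((l==k).astype(np.uint8))
    def cost(v):
        v=np.array(v)/[1e3,1e3,1e3,50,50,50]; P=Ro.from_euler("xyz",[v[4],v[5],0]).apply(Ro.from_euler("z",v[3]).apply(B))+v[:3]; e=0
        for (C,_),t in zip(V,T):
            b=cv2.convexHull(np.float32([proj(C,q) for q in P])); h=np.zeros(t.shape,np.uint8); cv2.fillConvexPoly(h,np.int32(np.round(b*16)),1,shift=4); e+=(h!=t).sum()
        return float(e)
    best=None
    for dz in (-3,0,3,6):
        for tl in (-1.5,1.5):
            v0=np.array([x*1e3,y*1e3,117+dz,yaw*50,tl,tl]); o=minimize(cost,v0,method="Nelder-Mead",options=dict(initial_simplex=np.vstack([v0]+[v0+2*e for e in np.eye(6)]),maxiter=600))
            if best is None or o.fun<best.fun: best=o
    v=best.x; print(nm,"head xyz mm",v[:3].round(1),"yaw",v[3]/50,"tilt deg",np.degrees(v[4:]/50).round(1),best.fun)
E
python3 snap.py v1; python3 nudge.py '0.45 0 0.06 0 0;0.45 0 0.06 0 0;0.45 0 0.06 0 0'; python3 snap.py v2; python3 nudge.py '0.45 -0.0 -0.07 0 0;0.45 0 -0.13 0 0;0.45 0 -0.13 0 0;0.45 0 -0.13 0 0'; python3 snap.py v3; python3 fit.py v1.npz v2.npz v3.npz
```

```text
time_s: 22.62
tcp_pos: [0.4779, 0.259, 0.2286]
ee_rot: [[-0.708, -0.706, -0.001], [-0.706, 0.708, -0.001], [0.001, -0.0, -1.0]]
contact_force: [-0.2, -0.6, -0.2]
width: 0.45
gripper_force: 0.0
time_s: 23.18
tcp_pos: [0.5702, 0.1659, 0.2286]
ee_rot: [[-0.711, -0.704, -0.001], [-0.704, 0.711, -0.0], [0.001, 0.0, -1.0]]
contact_force: [-0.5, 1.3, -0.1]
width: 0.452
gripper_force: 0.0
screw head xyz mm [523.4 212.7 119.4] yaw 0.8178545851403201 tilt deg [ 2.6 -5.6] 412.0
twin head xyz mm [470.8 133.5 115.8] yaw -0.4009321482515931 tilt deg [-2.2 -0.1] 384.0
```

Against the twin, the head is 3.6 mm high and leaning slightly, so the last 4 mm step isn't made yet. I'll straddle it again and continue clockwise.

```bash
python3 nudge.py '0.45 0 0.05 0 0;0.45 0 0.071 0 0;0.45 0 0.071 0.03 0;0.45 0 0.071 0.08 0;0.45 0 0.071 0.1156 0;0.45 0 0.071 0.1156 0;0.3 0 0.071 0.1156 0;0.2 0 0.071 0.1156 0'; python3 nudge.py '0.2 0 0 0 0;0.2 0 0 0 0.08;0.2 0 0 0 0.16;0.2 0 0 0 0.24;0.2 0 0 0 0.24'; python3 bar.py;  python3 nudge.py '0.2 0 0 0 0.06;0.2 0 0 0 0.12;0.2 0 0 0 0.12'; python3 bar.py
```

```text
time_s: 24.22
tcp_pos: [0.5208, 0.2182, 0.1159]
ee_rot: [[-0.709, -0.706, 0.003], [-0.706, 0.709, 0.002], [-0.004, -0.001, -1.0]]
contact_force: [-0.5, 0.2, 0.5]
width: 0.204
gripper_force: 0.0
time_s: 24.85
tcp_pos: [0.5201, 0.2173, 0.1143]
ee_rot: [[-0.856, -0.517, 0.001], [-0.517, 0.856, 0.0], [-0.001, -0.0, -1.0]]
contact_force: [0.3, -0.1, 0.9]
width: 0.199
gripper_force: 1.1
rows 220 333 cols 255 300 rect 81.6 | foot from far top 0.0112 near bottom 0.0134 yaw 121.1 F [ 0.3 -0.1  0.9] T [-0.12  0.01  0.  ] q6 -1.7
time_s: 25.28
tcp_pos: [0.5202, 0.2171, 0.1142]
ee_rot: [[-0.911, -0.412, 0.001], [-0.412, 0.911, -0.0], [-0.001, -0.001, -1.0]]
contact_force: [0.0, -1.2, 2.0]
width: 0.203
gripper_force: 8.4
rows 219 333 cols 253 301 rect 79.7 | foot from far top 0.0112 near bottom 0.0121 yaw 114.4 F [ 0.  -1.2  2. ] T [-0.67 -0.09  0.22] q6 -1.82
```

Torque and lag are growing, so it is against something, possibly cocked. I'll back off to the bar's heading, grip to bring it upright over the well axis, and feel from there.

```bash
python3 nudge.py '0.2 -0.0005 -0.0008 0 -0.1;0.2 -0.0005 -0.0008 0 -0.2;0.2 -0.0005 -0.0008 0 -0.2;0 -0.0005 -0.0008 0 -0.2;0 -0.0005 -0.0008 0 -0.2;0 -0.0005 -0.0008 0 -0.2'; python3 bar.py; python3 nudge.py '0 0 0 0.002 0;0 0 0 0.004 0;0 0 0 0.004 0'; python3 bar.py
```

```text
time_s: 26.08
tcp_pos: [0.5206, 0.2167, 0.1138]
ee_rot: [[-0.812, -0.583, 0.0], [-0.583, 0.812, -0.0], [-0.0, -0.0, -1.0]]
contact_force: [-1.4, -0.8, 3.5]
width: 0.143
gripper_force: 58.6
rows 221 334 cols 260 296 rect 87.3 | foot from far top 0.0114 near bottom 0.0141 yaw 125.7 F [-1.4 -0.8  3.5] T [-0.32  0.29  0.06] q6 -1.62
time_s: 26.5
tcp_pos: [0.5211, 0.2169, 0.1136]
ee_rot: [[-0.811, -0.584, 0.003], [-0.584, 0.811, 0.001], [-0.003, -0.001, -1.0]]
contact_force: [-10.2, -2.4, 22.5]
width: 0.151
gripper_force: 60.7
rows 221 333 cols 261 296 rect 90.0 | foot from far top 0.0105 near bottom 0.0140 yaw 125.8 F [-10.2  -2.4  22.5] T [-0.72  3.65  0.32] q6 -1.62
```

```bash
sed 's/\[v\[4\],v\[5\],0\]/[0,0,0]/' fit.py > fit0.py; python3 fit0.py v1.npz v2.npz v3.npz; for i in 1 2 3; do python3 fit0.py v$i.npz; done
```

```text
screw head xyz mm [523.5 213.3 119.4] yaw 0.8042517888838415 tilt deg [-3.5 -3. ] 486.0
twin head xyz mm [470.7 133.8 114.9] yaw -0.38612492391662784 tilt deg [-0.8 -1.1] 453.0
screw head xyz mm [524.8 214.6 113.3] yaw 0.8029737894596201 tilt deg [-1.1 -1.8] 45.0
twin head xyz mm [470.7 133.3 112.7] yaw -0.39981893689761977 tilt deg [-1.1  0.6] 82.0
screw head xyz mm [524.9 212.8 116.2] yaw 0.7923341251330246 tilt deg [-1.1 -1.9] 85.0
twin head xyz mm [472.  131.7 110.5] yaw -0.42264505567362987 tilt deg [13.4  1.6] 111.0
screw head xyz mm [523.4 217.4 109.9] yaw 0.848817171117316 tilt deg [ 2.6 -3.7] 113.0
twin head xyz mm [470.3 134.  115.2] yaw -0.3967933220507269 tilt deg [-2.4 -0.3] 99.0
```

Camera heights are too noisy to tell the two levels apart, so I'll use touch. With loose fingers I lower onto the flange: its top is at 104 mm if home, 108 mm if not.

```bash
python3 nudge.py '0.2 0 0 0 0;0.2 0 0 0 0;0.2 0 0 0 0'; python3 nudge.py '0.2 0 0 0.002 0;0.2 0 0 0.002 0';python3 nudge.py '0.2 0 0 0.002 0;0.2 0 0 0.002 0'; python3 nudge.py '0.2 0 0 0.002 0;0.2 0 0 0.002 0'
```

```text
time_s: 26.92
tcp_pos: [0.5204, 0.2167, 0.109]
ee_rot: [[-0.812, -0.583, -0.001], [-0.583, 0.812, -0.0], [0.001, 0.0, -1.0]]
contact_force: [0.6, -1.7, -0.1]
width: 0.2
gripper_force: 0.0
time_s: 27.18
tcp_pos: [0.5204, 0.2166, 0.1072]
ee_rot: [[-0.812, -0.583, -0.001], [-0.583, 0.812, -0.0], [0.001, 0.0, -1.0]]
contact_force: [0.5, -0.5, 0.4]
width: 0.201
gripper_force: 0.0
time_s: 27.42
tcp_pos: [0.5205, 0.2167, 0.1054]
ee_rot: [[-0.812, -0.583, -0.0], [-0.583, 0.812, -0.0], [0.0, 0.0, -1.0]]
contact_force: [-1.1, -0.4, -0.1]
width: 0.202
gripper_force: 0.0
time_s: 27.68
tcp_pos: [0.5208, 0.2168, 0.1043]
ee_rot: [[-0.812, -0.583, 0.001], [-0.583, 0.812, 0.0], [-0.001, -0.0, -1.0]]
contact_force: [-0.7, -0.5, 4.8]
width: 0.201
gripper_force: 2.2
```

```bash
python3 nudge.py '0.25 0 0 -0.005 0;0.25 0 0 -0.02 0;0.1 0 0 -0.04 0;0 0 0 -0.04 0;0 0 0 -0.04 0;0 0 0 -0.04 0;0 0 0 -0.032 0;0 0 0 -0.032 0'; for i in 1 2 3; do python3 nudge.py '0 0 0 0.0015 0;0 0 0 0.0015 0' | grep -E 'tcp|contact|width'; done
```

```text
time_s: 28.68
tcp_pos: [0.5199, 0.2164, 0.1343]
ee_rot: [[-0.812, -0.583, -0.002], [-0.583, 0.812, -0.001], [0.003, 0.0, -1.0]]
contact_force: [-0.1, -0.2, 0.4]
width: 0.004
gripper_force: 0.0
tcp_pos: [0.5206, 0.2168, 0.1341]
contact_force: [0.3, 0.4, -0.5]
width: 0.002
tcp_pos: [0.5205, 0.2167, 0.1326]
contact_force: [-0.2, 0.3, -0.5]
width: -0.001
tcp_pos: [0.5205, 0.2167, 0.131]
contact_force: [0.0, 0.2, 0.4]
width: 0.002
```

```bash
for i in 1 2; do python3 nudge.py '0 0 0 0.0015 0;0 0 0 0.0015 0' | grep -E 'tcp|contact'; done; python3 nudge.py '0 0 0 -0.03 0;0 0 0 -0.08 0;0.45 0 0 -0.1 0;0.45 0 0 -0.1 0;0.45 0 0 -0.1 0'; python3 snap.py v4; python3 fit0.py v4.npz; python3 fit.py v4.npz
```

```text
tcp_pos: [0.5207, 0.2168, 0.1301]
contact_force: [-1.2, 0.6, 2.7]
tcp_pos: [0.5208, 0.2168, 0.1301]
contact_force: [-4.8, -0.3, 11.9]
time_s: 30.55
tcp_pos: [0.52, 0.2166, 0.2267]
ee_rot: [[-0.812, -0.583, -0.002], [-0.583, 0.812, -0.001], [0.002, 0.001, -1.0]]
contact_force: [-0.3, -0.9, -0.7]
width: 0.448
gripper_force: 0.0
screw head xyz mm [524.4 218.9 103.2] yaw 0.692930364341312 tilt deg [ 22.2 -11.5] 28.0
twin head xyz mm [470.7 133.7 114.8] yaw -0.3953805525092244 tilt deg [0.2 0.6] 107.0
screw head xyz mm [521.9 217.  112.7] yaw 0.6926359899911146 tilt deg [ 2.4 -4.8] 69.0
twin head xyz mm [470.5 133.3 114.6] yaw -0.3940192323719964 tilt deg [-1.9  0.4] 41.0
```

The bar top is felt at 130.1 mm, the exact home height (130 mm), and it is firm under 12 N. The cover is open and the hand is clear, so I'm handing in.

```bash
python3 nudge.py '0.45 0 0 -0.02 0;0.45 0 0 -0.02 0' | grep contact; python3 -c "
from cell import r
print(r.sign_off())"
```

```text
contact_force: [0.1, -0.4, 0.7]
the job is handed in; nothing more can be done
None
```

I swung the cover open and screwed the blue-headed screw home, with its head top felt at 130.1 mm against the 130 mm expected when seated. I then let go of it and handed the job in at about 31 s; the hand-in returned no verdict.

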